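Finish a gift box at the farm-shop counter

ROBOT

A 6-joint arm with a two-finger parallel gripper is mounted at the origin on the work surface. World frame = base frame: x ahead of the robot, y to its left, z up, the work surface at z = 0. Lengths are in m, angles in degrees, forces in N, time in s.
With the tool pointing down it reaches from about 0.35 to 0.875 m from the base axis. Payload 4.2 kg.
Tool frame: the origin (TCP) lies between the finger pads; the fingertips stand 25 mm ahead of it and the grasp point (between the pads) lies 6 mm ahead of it (r.tips_ahead is the distance from the TCP to the fingertips, in m); z points along the fingers, y is the direction in which the jaws open and shut (so a half turn about z gives the same grasp; the last joint's range is limited). The gripper opens to 87 mm and grips with 3 to 60 N. Pads are 19 mm wide; open, the fingers measure 117 mm over their backs; the gripper's body (75 mm by 190 mm) begins 51 mm behind the grasp point.
Start: joints at [88.384, 22.042, 0.453, 0, -68.411, -14.817], TCP at [0.177, 0.599, 0.248] pointing down, gripper open.
Joint ranges: [-179.83, 179.83], [-69.29, 118.12], [-61.27, 80.66], [-181.25, 117.63], [-171.15, -9.14], [-177.46, 177.46]. Speed limits (degrees/s): [159.86, 159.86, 180, 180, 180, 180].

INTERFACE

Orientations are given as a 3x3 rotation matrix whose columns are the frame's x, y, z axes.
In Python, from station import r, vision, finish_job gives the robot as it stands.
- The arm moves only by the shell command python3 -m jog 'ROWS'. ROWS is a JSON object of lists of equal length, an entry for each row: "rot": the turn, a rotation vector about the world's x, y, z in degrees, a list of three; "delta_pos": the shift along the world's x, y, z in mm, a list of three; "grip": the opening in per cent of the stroke, from 0 (shut) to 100 (fully open). A call has 1 to 10 rows; each row shifts and turns the commanded pose from where the row before left it; what a row does not reach is not made up. A row lasts 1/12 s, in which the tool goes at most 41.7 mm and 7.16 degrees, less where a joint would pass 70% of its speed; a pose out of reach is approached as far as the arm can. A call with a gripper value outside its range is refused whole. The fingers move at their own pace and stop on an object; the grip force is fixed at half the most. Time passes only in rows, so rows that do not move let the fingers close. It gives the time, the measured TCP pose, the force and the opening at its end, in the units of the state.
- r.sense(): the state, without advancing time (a new reading comes with each control period).
- vision.capture(name): name is "scene" or "top"; returns a dict with "frame" (480x640x3 uint8, red, green, blue), "K" (3x3 intrinsics, pixels), "k1" (the pictures are not rectified: a ray, as slopes to the right and down, at radius r is drawn at 1 + k1 r^2 times it, then the intrinsics apply), "xyz" and "orientation" of the camera in the world. Camera axes: x right, y up, looking along -z (the intrinsics and any distortion apply to the point x, -y, -z); pixel columns grow to the right and rows downward; lengths in m; the calibration is good to about 2 mm. A picture is of the moment at which its call begins. There is no depth.
- finish_job(): hands the job in, once; it reports no verdict.
The state is a dict: "time_s": time; "joints": joint angles; "joint_velocities": joint speeds; "effort": joint torques, N m; "tcp_pos": TCP position; "ee_rot": TCP orientation; "wrist_force": force on the tool from outside, world axes, zero at the start; "moment": the same for the moment, N m; "gripper_width": opening from 0.0 (shut) to 1.0 (fully open).
Only numpy, scipy, OpenCV 4.12 (cv2) and the standard library are available. Lean on these libraries where they do the work, as an engineer would, in place of code of your own. Each camera call takes 0.05 s, during which the arm holds its last target. There are 200 camera calls.

TASK

Finish the pine gift box: fold both flaps of the carton on the sloped riser well back past square, take out the small honey jar and set it down gently, standing upright, in the empty compartment of the gift box. Then slide the box's lid fully home. Leave the tin in the carton and everything else on the table where it is.

Things in the scene. Friction and masses are not known exactly. Their poses are not given: they have to be found in the camera images.
- carton: Open cardboard carton on a fixed sloped riser; it does not move. Origin: centre of its underside; z: normal of its floor and mouth, leaning 0.70 rad (40 deg) from vertical; x: up the slope; y: along it. The slope faces the gift box, its high side to the robot's left. Outside 132 (x) by 236 (y) mm, rim at z = 84 mm, board 3.5 mm. The high wall overhangs the goods: reach in along its z axis.
- pockets (a point): Middle of the row of two pockets on the carton's inner floor (carton frame 30, 0, 3.5 mm): 50 by 50 mm pockets in a cardboard fitment 20 mm thick, centred 45 mm either side along the carton's y. One holds the honey jar, the other the tin, either way round.
- mouth (a point): Centre of the carton's mouth, in the plane of its rim (carton frame 0, 0, 84 mm).
- flap_upper (a joint): Cardboard flap, 62 mm wide, 232 long, 3.5 thick, hinged along y on the carton's up-slope rim (carton frame x = +65.5, z = 84 mm). rad: 0 closed flat over the mouth, free edge towards the middle; 1.57 square to the mouth; 2.55 limit, folded back outwards (up-slope). Creased hinge, 0.022 N m friction, stays where left. Starts sprung half open (0.75 to 1.1).
- flap_lower (a joint): The same flap on the down-slope rim (carton frame x = -65.5, z = 84 mm), folding outwards down-slope, towards the gift box. Same joint values and friction. Starts half open (0.75 to 1.1).
- edge_upper (a point): Middle of the free edge of the up-slope flap.
- edge_lower (a point): Middle of the free edge of the down-slope flap.
- jar: Small honey jar: amber glass, brass screw cap, paper label; a plain cylinder 46 mm across (cap 45 mm) and 55 mm high, about 0.11 kg. Origin: centre of its underside; z is its axis towards the cap. Stands on the carton's floor, parallel to the carton's z axis, its cap about 25 mm inside the rim.
- tin: Short round steel tin, 46 mm across, 22 mm high, in the carton's other pocket; origin: centre of its underside. It stays there.
- gift_box: Pine slide-lid box, 124 (x) by 180 (y) by 81 mm (z), on a non-slip mat; it does not move. Origin: centre of its underside, axes upright. Side walls (x) 12 mm, end walls 10 mm, floor 8 mm thick. The empty compartment is at its +y end; a partition 64 mm high parts it from the other, which holds a small board and knife. The -y end wall is only 69 mm high: the lid slides out over it.
- jar_space (a point): Centre of the floor of the empty compartment for the jar (box frame 0, 49, 8 mm). Inside it is 100 mm in box x by 62 mm in box y (y from 18 to 80 mm) and 62.5 mm deep under the lid.
- lid (a joint): The gift box's lid: flat pine panel 107 mm wide, 172 long, 6 thick, in grooves, mid-thickness at box z = 73.5 mm; a raised pull strip (80 by 14 mm, 10 mm proud) on top, centred 18 mm from the outer end. m: 0 fully home, grows as it is drawn out towards the box's -y, limit 0.14. Friction 1.6 N. Starts 0.090 to 0.125 open, clear of the empty compartment.
- lid_end (a point): Middle of the outer (-y) end face of the lid, at mid-thickness. With the lid home it stands 2 mm proud of the box's -y end wall.
- tape: Clear roll of packing tape lying flat, 100 mm across, 48 mm high, origin: centre of its underside. Bystander.
- ramekin: White ceramic bowl, 80 mm across, 40 mm high, origin: centre of its underside. Bystander.
- knife: Cheese knife lying flat, 225 mm long, 14 mm high, origin on the table near its middle, x along its blade. Bystander.
- mill: Wooden pepper mill, 52 mm across, 128 mm high, origin: centre of its underside. Bystander.
- relish: Large jar, 72 mm across, 105 mm high, standing on the table; origin: centre of its underside. Bystander.

How it is judged:
By the outcome, as a careful person would: the job done as asked, in the order asked, and still so for the second after the job is handed in, with the robot touching nothing.
It also fails if it takes over 61 s, if anything falls off the work surface, if the arm or the gripper's body presses on something with over 40 N, if the wrist force passes 120 N, or if a joint passes its speed limit or range.

## Working session

There is one attempt and no reset: what is moved stays moved. The work goes in short steps, Python scripts to look and compute and a shell command to move; the robot and the scene stay as the last step left them, time stands still between calls to the robot, and variables do not carry over. Pictures are saved under pics/ and viewed, about 8 in all and at most 12, crops included, and the job is handed in when it is done.

```bash
ls; mkdir -p pics; python3 - <<'E'
from station import r, vision
import cv2
for n in("scene","top"):
    c=vision.capture(n); cv2.imwrite(f"pics/{n}0.png",c["frame"][:,:,::-1]); print(n,c["K"],c["k1"],c["xyz"],c["orientation"])
s=r.sense(); print(s["tcp_pos"],s["ee_rot"],s["time_s"],s["gripper_width"])
E
```

```text
pics
scene [[508.50519889   0.         327.19722818]
 [  0.         508.50519889 238.33875594]
 [  0.           0.           1.        ]] -0.14452085948990426 [ 1.36734049 -0.4428935   0.86550384] [[ 0.55577384 -0.48937997  0.67202878]
 [ 0.83132375  0.32324122 -0.45212382]
 [ 0.00403294  0.80995207  0.5864822 ]]
top [[495.63990313   0.         307.18674273]
 [  0.         495.63990313 238.16746873]
 [  0.           0.           1.        ]] -0.1288111361467646 [0.48599216 0.11046138 1.2259581 ] [[-0.00449922  0.9984131  -0.05613405]
 [-0.99998852 -0.00439968  0.00189674]
 [ 0.00164676  0.05614194  0.99842144]]
[0.17666285 0.59898565 0.24655809] [[ 9.59086717e-01 -2.83112080e-01 -4.67985959e-04]
 [-2.83112448e-01 -9.59084729e-01 -1.95545623e-03]
 [ 1.04775094e-04  2.00794474e-03 -9.99997979e-01]] 0.1 1.0005214049679092
```

View pics/scene0.png

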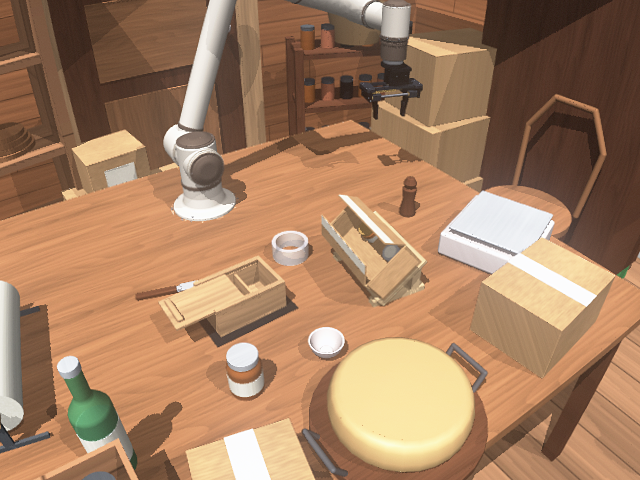

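View pics/top0.png

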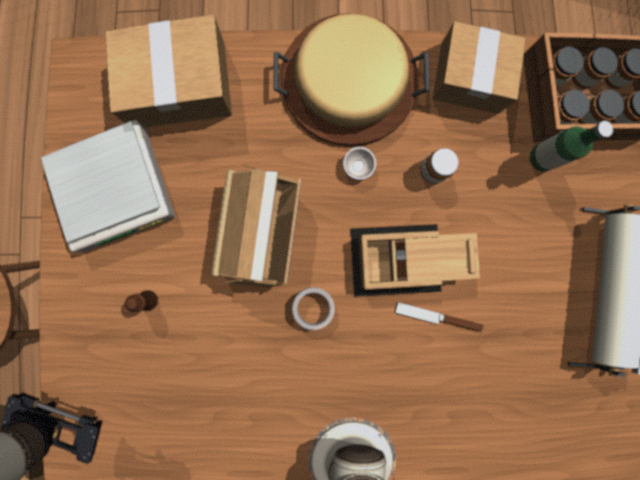

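The scene view shows the carton around (375,250) and the gift box around (235,295). In the top view they are at (257,227) and (418,262), with the lid drawn out to the right (-y). Next I'll take enlarged crops.

```bash
cat > h.py <<'E'
import numpy as np, cv2
from station import r, vision
def cam(n):
    c=vision.capture(n); R=np.array(c["orientation"])@np.diag([1,-1,-1]); return dict(img=c["frame"][:,:,::-1].copy(),K=np.array(c["K"]),d=np.array([c["k1"],0,0,0,0.]),R=R,t=np.array(c["xyz"]))
def proj(c,P):
    P=np.atleast_2d(P).astype(float)
    Rc=c["R"].T
    return cv2.projectPoints(P,cv2.Rodrigues(Rc)[0],-Rc@c["t"],c["K"],c["d"])[0][:,0]
def ray(c,uv):
    p=cv2.undistortPoints(np.array([[uv]],float),c["K"],c["d"])[0,0]; return c["R"]@np.array([p[0],p[1],1])
def onz(c,uv,z):
    d=ray(c,uv); return c["t"]+d*(z-c["t"][2])/d[2]
def crop(c,x0,y0,x1,y1,s):
    im=cv2.resize(c["img"][y0:y1,x0:x1],None,fx=s,fy=s,interpolation=cv2.INTER_CUBIC)
    for x in range((x0+9)//10*10,x1,10):
        l=6 if x%50 else 14; cv2.line(im,(int((x-x0+.5)*s),0),(int((x-x0+.5)*s),l),(0,255,255),1)
        if x%20==0: cv2.putText(im,str(x),(int((x-x0+.5)*s)-10,24),0,.35,(0,255,255))
    for y in range((y0+9)//10*10,y1,10):
        cv2.line(im,(0,int((y-y0+.5)*s)),(6,int((y-y0+.5)*s)),(0,255,255),1)
        if y%20==0: cv2.putText(im,str(y),(8,int((y-y0+.5)*s)+4),0,.35,(0,255,255))
    return im
def side(name,*ims):
    h=max(i.shape[0] for i in ims); ims=[cv2.copyMakeBorder(i,0,h-i.shape[0],0,4,0) for i in ims]
    o=cv2.hconcat(ims); print(o.shape); cv2.imwrite(name,o)
E
python3 - <<'E'
from h import *
t=cam("top");s=cam("scene")
side("pics/c1.png",crop(t,205,160,310,295,3.6),crop(s,312,185,432,310,3.4))
a=crop(t,340,215,490,305,2.6);b=crop(s,155,250,305,350,2.6)
side("pics/b1.png",a,b)
E
```

```text
(486, 794, 3)
(260, 788, 3)
```

View pics/c1.png

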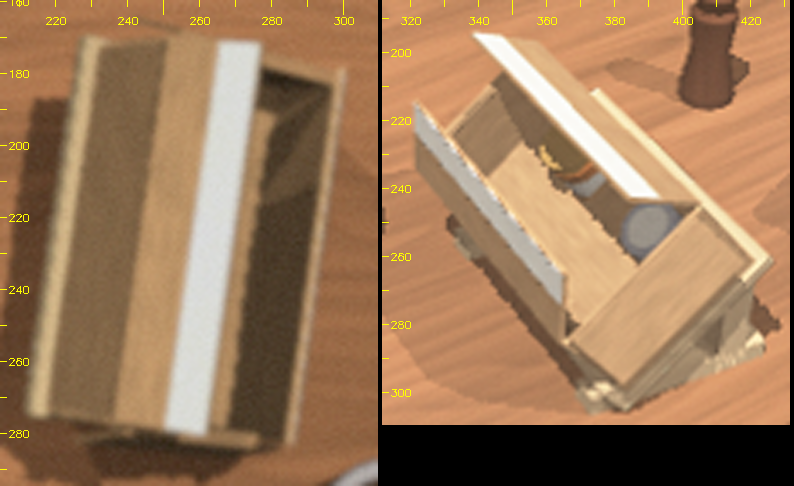

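View pics/b1.png

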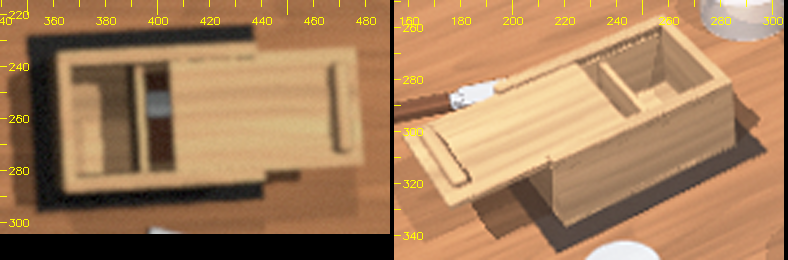

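```bash
cat > fit.py <<'E'
from h import *
from scipy.optimize import least_squares
def Rz(a): c,s=np.cos(a),np.sin(a); return np.array([[c,-s,0],[s,c,0],[0,0,1.]])
T0=np.array([[0,-1,0],[np.cos(.7),0,-np.sin(.7)],[np.sin(.7),0,np.cos(.7)]])
# nominal columns x=(0,c,s), y=(-1,0,0), z=(0,-s,c)
def cart(p): return Rz(p[3])@T0, np.array(p[:3])
def fu(q,y): return [.0655-.062*np.cos(q),y,.084+.062*np.sin(q)]
def fl(q,y): return [-.0655+.062*np.cos(q),y,.084+.062*np.sin(q)]
if __name__=="__main__":
    t=cam("top");s=cam("scene")
    def mod(p):
        R,o=cart(p); W=lambda l:(R@np.array(l).T).T+o
        A=[fu(p[4],-.116),fu(p[4],.116),fl(p[5],-.116),fl(p[5],.116)]
        H=[[.0655,-.116,.084],[.0655,.116,.084]]
        E=[[-.066,-.118,.084],[.066,-.118,.084],[.066,-.118,0],[-.066,-.118,0]]
        return np.vstack([proj(t,W(A+H)),proj(s,W(A+E))])
    m=np.array([[277.5,171.7],[262.5,280.8],[300.8,178.9],[287,283.6],[252.2,170.6],[237,277],
     [385.5,243.5],[338.8,195.6],[365.2,265],[321.7,215.3],[366.4,285.9],[405.5,245.9],[425.5,262],[383.5,298.2]])
    f=least_squares(lambda p:(mod(p)-m).ravel(),[.55,.2,.06,0,.9,.9],loss="soft_l1")
    print("carton",f.x.round(4)); print((mod(f.x)-m).round(1).tolist())
    def bm(p):
        R=Rz(p[2]);o=np.array([p[0],p[1],0]);W=lambda l:(R@np.array(l).T).T+o
        le=-.092-p[3]
        return np.vstack([proj(t,W([[.062,.09,.081],[-.062,.09,.081],[.0535,le,.0765],[-.0535,le,.0765]])),
          proj(s,W([[-.062,.09,.081],[.062,.09,.081],[.062,-.09,.0],[.062,.09,0],[.0535,le,.0765],[-.0535,le,.0765]]))])
    n=np.array([[362.3,234.2],[365.4,289.2],[476.5,232.7],[479.2,277.7],[258.5,255.8],[285.4,276.9],[221.9,337.3],[286,298],[173.5,329.2],[156.5,302.7]])
    g=least_squares(lambda p:(bm(p)-n).ravel(),[.45,-.1,0,.1],loss="soft_l1")
    print("box",g.x.round(4)); print((bm(g.x)-n).round(1).tolist())
    np.savez("fit.npz",c=f.x,b=g.x)
    R,o=cart(f.x); W=lambda l:(R@np.array(l,float)+o).round(3)
    print(R.round(3)); print("pock-",W([.03,-.045,.0585]),"pock+",W([.03,.045,.0585]),"mouth",W([0,0,.084]),"eU",W(fu(f.x[4],0)),"eL",W(fl(f.x[5],0)),"hU",W([.0655,0,.084]),"hL",W([-.0655,0,.084]))
    print("px tin@-",proj(s,W([.03,-.045,.0255])),proj(s,W([.03,-.045,.0585])),"jar@+",proj(s,W([.03,.045,.0585])))
    bx=Rz(g.x[2]); print("space",(bx@[0,.049,.008]+[g.x[0],g.x[1],0]).round(3),"lidend",(bx@[0,-.092-g.x[3],.0735]+[g.x[0],g.x[1],0]).round(3))
    for nm,uv,z in(("tape",(314,309),.048),("ramekin",(360,163),.04),("relish",(440,163),.105),("mill",(133,303),.128)): print(nm,onz(t,uv,z).round(3))
E
python3 fit.py
```

```text
carton [ 0.5785  0.2475  0.0637 -0.1366  1.0861  0.9671]
[[-0.2, -0.2], [-0.3, 0.2], [-0.3, -0.6], [-0.7, -0.3], [-0.6, -0.4], [-0.4, 0.0], [-0.7, 0.2], [-1.1, -0.6], [-0.4, 0.8], [-1.2, -0.7], [-0.4, 0.5], [0.6, -0.1], [-3.1, -0.7], [0.5, 1.7]]
box [ 0.4986 -0.1098  0.0531  0.0941]
[[-1.2, 1.4], [-1.0, -0.0], [0.4, -0.1], [1.0, 0.2], [-0.4, -0.8], [-0.5, 4.0], [-0.7, 0.3], [0.4, 7.9], [1.8, 0.6], [0.2, -0.6]]
[[ 0.104 -0.991 -0.088]
 [ 0.758  0.136 -0.638]
 [ 0.644  0.     0.765]]
pock- [0.621 0.227 0.128] pock+ [0.532 0.239 0.128] mouth [0.571 0.194 0.128] eU [0.57  0.187 0.194] eL [0.564 0.138 0.148] hU [0.578 0.244 0.17 ] hL [0.564 0.144 0.086]
px tin@- [[390.91748482 250.62349205]] [[384.285205   244.72407419]] jar@+ [[366.06970347 225.90441187]]
space [ 0.496 -0.061  0.008] lidend [ 0.508 -0.296  0.074]
tape [0.384 0.093 0.048]
ramekin [ 0.735 -0.021  0.04 ]
relish [ 0.722 -0.2    0.105]
mill [0.404 0.5   0.128]
```

```bash
cat > plan.py <<'E'
import sys
from fit import *
from scipy.spatial.transform import Rotation as Ro
F=np.load("fit.npz"); RC,oC=cart(F["c"]); RB=Rz(F["b"][2]); oB=np.array([F["b"][0],F["b"][1],0])
# tool orientation in carton: z=-zc, y=+yc ; in box: z down, y=-xb
TC=RC@np.array([[-1,0,0],[0,1,0],[0,0,-1.]]); TB=RB@np.array([[0,-1,0],[-1,0,0],[0,0,-1.]])
def to(pos,R,ahead):
    """shift (mm) and turn (deg) taking point `ahead` m in front of TCP to world pos with tool orientation R"""
    s=r.sense(); p=np.array(s["tcp_pos"]); R0=np.array(s["ee_rot"])
    d=(np.array(pos)-R[:,2]*ahead-p)*1000; w=Ro.from_matrix(R@R0.T).as_rotvec(degrees=True)
    print("t",round(s["time_s"],2),"delta",d.round(1),"rot",w.round(2),"min rows",round(np.linalg.norm(d)/41.7,1),round(np.linalg.norm(w)/7.16,1),"F",np.array(s["wrist_force"]).round(1),"grip",round(s["gripper_width"],3))
    return d
C=lambda *p:RC@np.array(p)+oC
B=lambda *p:RB@np.array(p)+oB
E
python3 - <<'E'
from plan import *
print(TC.round(3)); to(C(0,0,.21),TC,.025)
print("100mm carton axes",(RC*100).round(1).tolist())
E
```

```text
[[-0.104 -0.991  0.088]
 [-0.758  0.136  0.638]
 [-0.644  0.    -0.765]]
t 0.3 delta [ 381.2 -501.8   -3.7] rot [ 36.61  23.61 -77.82] min rows 15.1 12.5 F [-0.   0.1 -0.9] grip 0.997
100mm carton axes [[10.4, -99.1, -8.8], [75.8, 13.6, -63.8], [64.4, 0.0, 76.5]]
```

```bash
python3 -m jog '{"delta_pos":[[21,-28,6],[21,-28,6],[21,-28,6],[21,-28,6],[21,-28,6],[21,-28,6],[21,-28,6],[21,-28,6],[21,-28,6],[21,-28,6]],"rot":[[2.03,1.31,-4.32],[2.03,1.31,-4.32],[2.03,1.31,-4.32],[2.03,1.31,-4.32],[2.03,1.31,-4.32],[2.03,1.31,-4.32],[2.03,1.31,-4.32],[2.03,1.31,-4.32],[2.03,1.31,-4.32],[2.03,1.31,-4.32]],"grip":[0,0,0,0,0,0,0,0,0,0]}'
python3 -m jog '{"delta_pos":[[21,-28,0],[21,-28,0],[21,-28,0],[21,-28,0],[21,-28,0],[21,-28,0],[21,-28,0],[21,-28,0]],"rot":[[2.03,1.31,-4.32],[2.03,1.31,-4.32],[2.03,1.31,-4.32],[2.03,1.31,-4.32],[2.03,1.31,-4.32],[2.03,1.31,-4.32],[2.03,1.31,-4.32],[2.03,1.31,-4.32]],"grip":[0,0,0,0,0,0,0,0]}'
python3 - <<'E'
from plan import *
to(C(0,0,.21),TC,.025);to(C(0.004,0,.112),TC,.025)
E
```

```text
time_s: 1.13
tcp_pos: [0.3873, 0.3179, 0.3084]
ee_rot: [[0.478, -0.875, -0.075], [-0.791, -0.466, 0.395], [-0.381, -0.13, -0.916]]
wrist_force: [1.4, -1.0, -0.5]
gripper_width: 0.326
time_s: 1.8
tcp_pos: [0.5557, 0.0936, 0.3077]
ee_rot: [[-0.107, -0.99, 0.09], [-0.757, 0.139, 0.638], [-0.645, 0.0, -0.764]]
wrist_force: [0.6, 1.1, -0.0]
gripper_width: 0.004
t 1.8 delta [  2.2   3.9 -64.2] rot [-0.04 -0.    0.19] min rows 1.5 0.0 F [ 0.6  1.1 -0. ] grip 0.004
t 1.8 delta [  11.3   69.5 -136.6] rot [-0.04 -0.    0.19] min rows 3.7 0.0 F [ 0.6  1.1 -0. ] grip 0.004
```

```bash
python3 -m jog '{"delta_pos":[[1,2,-32],[1,2,-32],[2.3,16.4,-18],[2.3,16.4,-18],[2.3,16.4,-18],[2.3,16.4,-18],[0,0,0]],"rot":[[0,0,0],[0,0,0],[0,0,0],[0,0,0],[0,0,0],[0,0,0],[0,0,0]],"grip":[0,0,0,0,0,0,0]}'
python3 -m jog '{"delta_pos":[[0.9,6.7,5.7],[0.9,6.7,5.7],[0.9,6.7,5.7],[0.9,6.7,5.7],[0.9,6.7,5.7],[0.9,6.7,5.7],[0.9,6.7,5.7],[0.9,6.7,5.7],[0.9,6.7,5.7],[0.9,6.7,5.7]],"rot":[[0,0,0],[0,0,0],[0,0,0],[0,0,0],[0,0,0],[0,0,0],[0,0,0],[0,0,0],[0,0,0],[0,0,0]],"grip":[0,0,0,0,0,0,0,0,0,0]}'
python3 - <<'E'
from plan import *
to(C(0.092,0,.112),TC,.025);to(C(-.004,0,.112),TC,.025)
t=cam("top");s=cam("scene")
side("pics/c2.png",crop(t,195,150,310,295,3.2),crop(s,305,150,435,310,3.2))
E
```

```text
time_s: 2.38
tcp_pos: [0.564, 0.1671, 0.1675]
ee_rot: [[-0.107, -0.991, 0.081], [-0.758, 0.134, 0.638], [-0.643, 0.007, -0.766]]
wrist_force: [0.0, 0.0, 0.0]
gripper_width: 0.005
time_s: 3.22
tcp_pos: [0.575, 0.2328, 0.2292]
ee_rot: [[-0.103, -0.991, 0.088], [-0.758, 0.135, 0.638], [-0.643, -0.001, -0.765]]
wrist_force: [0.0, -0.4, -1.1]
gripper_width: 0.004
t 3.22 delta [ 1.1 -3.  -1.4] rot [ 0.06  0.03 -0.05] min rows 0.1 0.0 F [ 0.  -0.4 -1.1] grip 0.004
t 3.22 delta [ -8.9 -75.7 -63.2] rot [ 0.06  0.03 -0.05] min rows 2.4 0.0 F [ 0.  -0.4 -1.1] grip 0.004
(512, 792, 3)
```

View pics/c2.png

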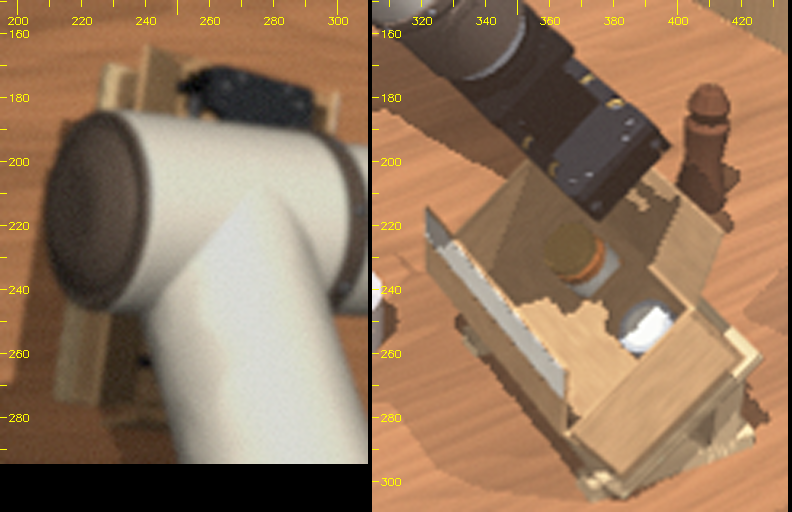

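The upper flap is folded well back, with its near corner at about (413,235) in the scene view. The jar's cap shows at about (368,226), which matches the model. Next is the lower flap.

```bash
python3 -m jog '{"delta_pos":[[-3,-25,-21],[-3,-25,-21],[-3,-26,-21],[-1.1,-8.3,-7],[-1.1,-8.3,-7],[-1.1,-8.3,-7],[-1.1,-8.3,-7],[-1.1,-8.3,-7],[-1.1,-8.3,-7],[-1.1,-8.3,-7]],"rot":[[0,0,0],[0,0,0],[0,0,0],[0,0,0],[0,0,0],[0,0,0],[0,0,0],[0,0,0],[0,0,0],[0,0,0]],"grip":[0,0,0,0,0,0,0,0,0,0]}'
python3 -m jog '{"delta_pos":[[-1,-8.3,-7],[-0.6,-6,-5],[0,0,0]],"rot":[[0,0,0],[0,0,0],[0,0,0]],"grip":[0,0,0]}'
python3 - <<'E'
from plan import *
to(C(-.092,0,.112),TC,.025);to(C(-.06,0,.16),TC,.025);to(C(.03,.045,.125),TC,.006);to(C(.03,.045,.049),TC,.006)
E
```

```text
time_s: 4.15
tcp_pos: [0.5583, 0.0976, 0.1162]
ee_rot: [[-0.102, -0.991, 0.088], [-0.758, 0.135, 0.638], [-0.644, -0.001, -0.765]]
wrist_force: [0.5, -0.7, 0.7]
gripper_width: 0.003
time_s: 4.4
tcp_pos: [0.5565, 0.0827, 0.1038]
ee_rot: [[-0.105, -0.991, 0.087], [-0.758, 0.136, 0.638], [-0.644, 0.001, -0.765]]
wrist_force: [-0.4, -0.6, 0.5]
gripper_width: 0.004
t 4.4 delta [0.4 7.7 5.4] rot [ 0.04 -0.05  0.01] min rows 0.2 0.0 F [-0.4 -0.6  0.5] grip 0.004
t 4.4 delta [-0.4  1.3 62.7] rot [ 0.04 -0.05  0.01] min rows 1.5 0.0 F [-0.4 -0.6  0.5] grip 0.004
t 4.4 delta [-30.9 110.1  79.4] rot [ 0.04 -0.05  0.01] min rows 3.3 0.0 F [-0.4 -0.6  0.5] grip 0.004
t 4.4 delta [-24.3 158.6  21.3] rot [ 0.04 -0.05  0.01] min rows 3.9 0.0 F [-0.4 -0.6  0.5] grip 0.004
```

```bash
python3 -m jog '{"delta_pos":[[0,0,31],[0,1,32],[-7.6,27.3,4.2],[-7.6,27.3,4.2],[-7.6,27.3,4.2],[-7.7,27.3,4.2],[0,0,0],[0,0,0],[0,0,0],[0,0,0]],"rot":[[0,0,0],[0,0,0],[0,0,0],[0,0,0],[0,0,0],[0,0,0],[0,0,0],[0,0,0],[0,0,0],[0,0,0]],"grip":[0,0,100,100,100,100,100,100,100,100]}'
python3 - <<'E'
from plan import *
to(C(.03,.045,.125),TC,.006);to(C(.03,.045,.049),TC,.006)
s=cam("scene");t=cam("top")
side("pics/c3.png",crop(t,205,160,320,295,3.2),crop(s,305,150,435,310,3.2))
E
```

```text
time_s: 5.23
tcp_pos: [0.5265, 0.1931, 0.184]
ee_rot: [[-0.104, -0.991, 0.088], [-0.759, 0.136, 0.637], [-0.643, -0.001, -0.766]]
wrist_force: [-0.3, -0.1, -0.0]
gripper_width: 0.524
t 5.23 delta [-0.9 -0.3 -0.8] rot [ 0.1   0.02 -0.  ] min rows 0.0 0.0 F [-0.3 -0.1 -0. ] grip 0.524
t 5.23 delta [  5.8  48.2 -58.9] rot [ 0.1   0.02 -0.  ] min rows 1.8 0.0 F [-0.3 -0.1 -0. ] grip 0.524
(512, 792, 3)
```

View pics/c3.png

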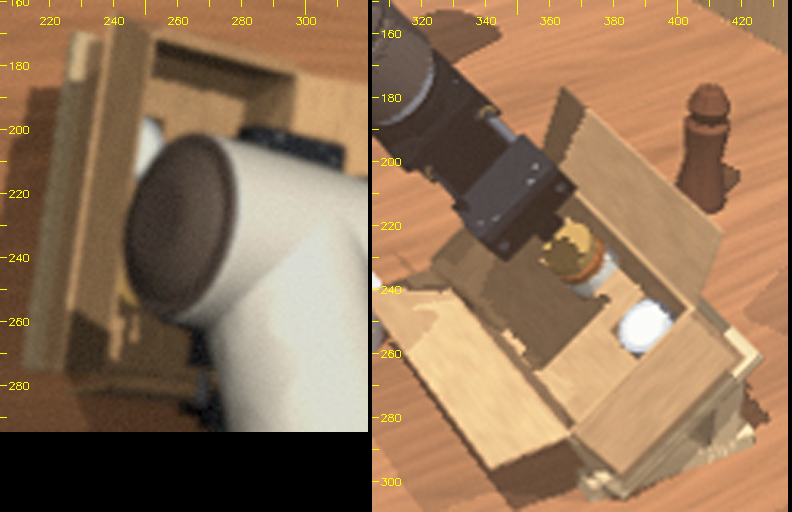

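Both flaps are back: the lower one lies over the riser to about (345,297) and the upper one runs to (565,90) in the crop. The jar is where the model says, so I'll open the gripper and go down around it.

```bash
python3 -m jog '{"delta_pos":[[0,0,0],[0,0,0],[0,0,0],[0,0,0],[0.8,7.9,-10],[0.8,7.9,-10],[0.8,7.9,-10],[0.8,7.9,-10],[0.8,7.9,-10],[0.8,7.9,-10]],"rot":[[0,0,0],[0,0,0],[0,0,0],[0,0,0],[0,0,0],[0,0,0],[0,0,0],[0,0,0],[0,0,0],[0,0,0]],"grip":[100,100,100,100,100,100,100,100,100,100]}'
python3 - <<'E'
from plan import *
to(C(.03,.045,.049),TC,.006)
E
```

```text
time_s: 6.17
tcp_pos: [0.5307, 0.2423, 0.1227]
ee_rot: [[-0.104, -0.991, 0.087], [-0.759, 0.135, 0.637], [-0.643, 0.0, -0.766]]
wrist_force: [-0.6, -0.0, -0.2]
gripper_width: 0.996
t 6.17 delta [ 1.5 -1.   2.4] rot [ 0.09 -0.03 -0.07] min rows 0.1 0.0 F [-0.6 -0.  -0.2] grip 0.996
```

```bash
python3 -m jog '{"delta_pos":[[1,-0.5,1.5],[0,0,0],[0,0,0],[0,0,0],[0,0,0],[0,0,0],[0,0,0],[0,0,0],[0,0,0],[0,0,0]],"rot":[[0,0,0],[0,0,0],[0,0,0],[0,0,0],[0,0,0],[0,0,0],[0,0,0],[0,0,0],[0,0,0],[0,0,0]],"grip":[0,0,0,0,0,0,0,0,0,0]}'
python3 - <<'E'
from plan import *
to(C(.03,.045,.049),TC,.006);to(C(.03,.045,.149),TC,.006)
E
```

```text
time_s: 7.0
tcp_pos: [0.532, 0.2406, 0.1263]
ee_rot: [[-0.103, -0.991, 0.088], [-0.758, 0.135, 0.638], [-0.644, -0.001, -0.765]]
wrist_force: [-1.9, -0.8, 2.9]
gripper_width: 0.519
t 7.0 delta [ 0.3  0.6 -1.1] rot [ 0.06  0.06 -0.06] min rows 0.0 0.0 F [-1.9 -0.8  2.9] grip 0.519
t 7.0 delta [ -8.5 -63.2  75.4] rot [ 0.06  0.06 -0.06] min rows 2.4 0.0 F [-1.9 -0.8  2.9] grip 0.519
```

```bash
python3 -m jog '{"delta_pos":[[0,0,0],[0,0,0],[-0.4,-3.2,3.8],[-0.4,-3.2,3.8],[-1.1,-7.7,9.2],[-1.1,-7.7,9.2],[-1.3,-9.6,11.5],[-1.3,-9.6,11.5],[-1.3,-9.6,11.5],[-1.3,-9.6,11.5]],"rot":[[0,0,0],[0,0,0],[0,0,0],[0,0,0],[0,0,0],[0,0,0],[0,0,0],[0,0,0],[0,0,0],[0,0,0]],"grip":[0,0,0,0,0,0,0,0,0,0]}'
python3 - <<'E'
from plan import *
print(to(C(.03,.045,.149),TC,.006)); to(B(0,.049,.008+.0465+.095),TB,.006)
E
```

```text
time_s: 7.83
tcp_pos: [0.5237, 0.179, 0.1995]
ee_rot: [[-0.103, -0.991, 0.089], [-0.759, 0.136, 0.637], [-0.643, -0.002, -0.766]]
wrist_force: [0.9, -0.3, -1.9]
gripper_width: 0.518
t 7.83 delta [-0.2 -1.6  2.1] rot [ 0.09  0.1  -0.01] min rows 0.1 0.0 F [ 0.9 -0.3 -1.9] grip 0.518
[-0.1879673  -1.58223448  2.07722675]
t 7.83 delta [ -27.7 -239.9  -44. ] rot [-40.05   1.78  10.37] min rows 5.9 5.8 F [ 0.9 -0.3 -1.9] grip 0.518
```

```bash
python3 -m jog '{"delta_pos":[[-2.8,-24,4],[-2.8,-24,4],[-2.8,-24,0],[-2.8,-24,0],[-2.8,-24,-6],[-2.8,-24,-8],[-2.8,-24,-10],[-2.8,-24,-10],[-2.8,-24,-10],[-2.5,-24,-8]],"rot":[[-4,0.18,1.04],[-4,0.18,1.04],[-4,0.18,1.04],[-4,0.18,1.04],[-4,0.18,1.04],[-4,0.18,1.04],[-4,0.18,1.04],[-4,0.18,1.04],[-4,0.18,1.04],[-4,0.18,1.04]],"grip":[0,0,0,0,0,0,0,0,0,0]}'
python3 - <<'E'
from plan import *
to(B(0,.049,.008+.0465+.095),TB,.006)
s=cam("scene");t=cam("top")
for z in(.081,):
  pts=[B(.062,.09,z),B(-.062,.09,z),B(.05,.08,z),B(-.05,.08,z),B(.05,.018,.064),B(-.05,.018,.064)]
for p in pts:
  for c in(s,t):
    u=proj(c,p)[0]; cv2.circle(c["img"],(int(round(u[0])),int(round(u[1]))),0,(0,0,255),-1)
side("pics/b2.png",crop(t,340,205,440,305,3.9),crop(s,200,190,310,310,3.6))
E
```

```text
time_s: 8.67
tcp_pos: [0.4959, -0.0613, 0.1548]
ee_rot: [[0.053, -0.999, -0.001], [-0.999, -0.053, -0.002], [0.002, 0.001, -1.0]]
wrist_force: [-0.9, -0.1, -1.5]
gripper_width: 0.521
t 8.67 delta [0.2 0.4 0.7] rot [ 0.12 -0.03  0.03] min rows 0.0 0.0 F [-0.9 -0.1 -1.5] grip 0.521
(432, 794, 3)
```

View pics/b2.png

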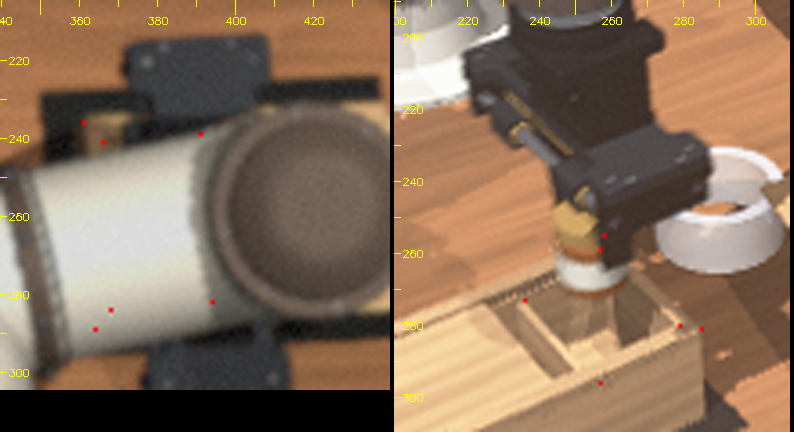

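The overlaid box corners, such as (285,281) in the scene view, land on the picture's corners. The jar hangs upright over the empty compartment, so I'll lower it.

```bash
python3 -m jog '{"delta_pos":[[0,0,-14],[0,0,-14],[0,0,-14],[0,0,-14],[0,0,-12],[0,0,-8],[0,0,-5],[0,0,-4],[0,0,-2.5],[0,0,0]],"rot":[[0,0,0],[0,0,0],[0,0,0],[0,0,0],[0,0,0],[0,0,0],[0,0,0],[0,0,0],[0,0,0],[0,0,0]],"grip":[0,0,0,0,0,0,0,0,0,0]}'
python3 - <<'E'
from plan import *
to(B(0,.049,.008+.0465),TB,.006)
E
```

```text
time_s: 9.6
tcp_pos: [0.4962, -0.0594, 0.0664]
ee_rot: [[0.053, -0.999, -0.002], [-0.999, -0.053, 0.001], [-0.001, 0.002, -1.0]]
wrist_force: [-0.6, 0.4, -0.6]
gripper_width: 0.513
t 9.6 delta [-0.2 -1.5 -5.9] rot [-0.07 -0.1   0.02] min rows 0.1 0.0 F [-0.6  0.4 -0.6] grip 0.513
```

```bash
J='python3 -m jog'; python3 -m jog '{"delta_pos":[[0,-1,-1],[0,0,-1],[0,0,-1],[0,0,-1],[0,0,0]],"rot":[[0,0,0],[0,0,0],[0,0,0],[0,0,0],[0,0,0]],"grip":[0,0,0,0,0]}'
python3 -m jog '{"delta_pos":[[0,0,-1],[0,0,0]],"rot":[[0,0,0],[0,0,0]],"grip":[0,0]}'
```

```text
time_s: 10.02
tcp_pos: [0.4961, -0.0604, 0.0624]
ee_rot: [[0.053, -0.999, -0.002], [-0.999, -0.053, 0.001], [-0.001, 0.002, -1.0]]
wrist_force: [-0.6, 0.2, -0.4]
gripper_width: 0.522
time_s: 10.18
tcp_pos: [0.4962, -0.0603, 0.0622]
ee_rot: [[0.053, -0.999, -0.002], [-0.999, -0.053, 0.001], [-0.001, 0.002, -1.0]]
wrist_force: [-2.8, 1.3, 6.0]
gripper_width: 0.515
```

Contact at 6 N, within 2 mm of the expected floor height. I'll release with a limited opening and lift away.

```bash
python3 -m jog '{"delta_pos":[[0,0,0],[0,0,0],[0,0,0],[0,0,0],[0,0,0],[0,0,5],[0,0,15],[0,0,30],[0,0,40],[0,0,40]],"rot":[[0,0,0],[0,0,0],[0,0,0],[0,0,0],[0,0,0],[0,0,0],[0,0,0],[0,0,0],[0,0,0],[0,0,0]],"grip":[66,66,66,66,66,66,66,66,66,66]}'
python3 - <<'E'
from plan import *
to(B(0,-.092-F["b"][3]-.035,.20),TB,.025);to(B(0,-.092-F["b"][3]-.035,.072),TB,.025);print(RB[:,1])
E
```

```text
time_s: 11.02
tcp_pos: [0.4953, -0.0606, 0.1925]
ee_rot: [[0.053, -0.999, -0.004], [-0.999, -0.053, 0.0], [-0.001, 0.004, -1.0]]
wrist_force: [1.1, -0.2, -0.3]
gripper_width: 0.662
t 11.02 delta [  15.1 -269.9   32.5] rot [-0.03 -0.24 -0.  ] min rows 6.5 0.0 F [ 1.1 -0.2 -0.3] grip 0.662
t 11.02 delta [  15.1 -269.9  -95.5] rot [-0.03 -0.24 -0.  ] min rows 6.9 0.0 F [ 1.1 -0.2 -0.3] grip 0.662
[-0.05308619  0.99858993  0.        ]
```

```bash
python3 -m jog '{"delta_pos":[[1.9,-33.7,0],[1.9,-33.7,0],[1.9,-33.7,0],[1.9,-33.7,0],[1.9,-33.7,0],[1.9,-33.7,0],[1.9,-33.7,0],[1.8,-34,0],[0,0,-20],[0,0,-20]],"rot":[[0,0,0],[0,0,0],[0,0,0],[0,0,0],[0,0,0],[0,0,0],[0,0,0],[0,0,0],[0,0,0],[0,0,0]],"grip":[0,0,0,0,0,0,0,0,0,0]}'
python3 - <<'E'
from plan import *
b=F["b"]; to(B(0,-.092-b[3]-.035,.072),TB,.025)
s=cam("scene");t=cam("top")
for p in[B(0,.049,.063),B(.0535,-.092-b[3],.0765),B(-.0535,-.092-b[3],.0765)]:
  for c in(s,t):
    u=proj(c,p)[0]; cv2.circle(c["img"],(int(round(u[0])),int(round(u[1]))),0,(0,0,255),-1)
side("pics/b3.png",crop(t,345,215,490,305,2.7),crop(s,150,240,300,345,2.6))
E
```

```text
time_s: 11.85
tcp_pos: [0.5116, -0.3328, 0.1519]
ee_rot: [[0.05, -0.999, 0.001], [-0.999, -0.05, -0.0], [0.0, -0.001, -1.0]]
wrist_force: [-0.1, 0.3, -0.9]
gripper_width: 0.03
t 11.85 delta [ -1.2   2.2 -54.9] rot [0.01 0.07 0.2 ] min rows 1.3 0.0 F [-0.1  0.3 -0.9] grip 0.03
(273, 790, 3)
```

View pics/b3.png

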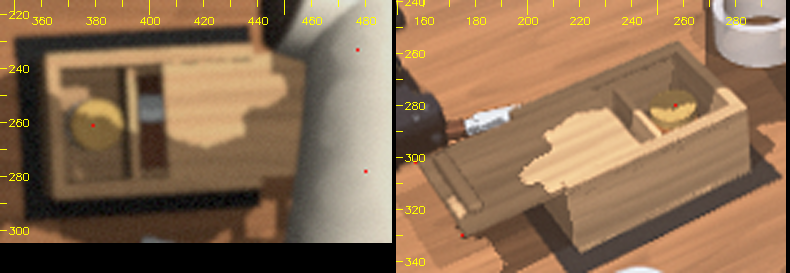

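The jar stands upright in the compartment, with its cap at about (380,261) in the top view and (257,280) in the scene view, close to the predicted points. Next I'll push the lid home.

```bash
python3 -m jog '{"delta_pos":[[-1.2,2,-27],[0,0,-28],[-0.8,14,0],[-0.8,14,0],[-0.8,14,0],[-0.8,14,0],[-0.8,14,0],[-0.8,14,0],[-0.6,12,0],[0,0,0]],"rot":[[0,0,0],[0,0,0],[0,0,0],[0,0,0],[0,0,0],[0,0,0],[0,0,0],[0,0,0],[0,0,0],[0,0,0]],"grip":[0,0,0,0,0,0,0,0,0,0]}'
python3 - <<'E'
from plan import *
to(B(0,-.1015,.072),TB,.025)
E
```

```text
time_s: 12.78
tcp_pos: [0.5051, -0.2298, 0.0977]
ee_rot: [[0.056, -0.998, 0.0], [-0.998, -0.056, 0.001], [-0.001, -0.0, -1.0]]
wrist_force: [-1.1, -0.2, -0.1]
gripper_width: 0.007
t 12.78 delta [-1.1 18.7 -0.7] rot [-0.07  0.01 -0.16] min rows 0.4 0.0 F [-1.1 -0.2 -0.1] grip 0.007
```

```bash
python3 -m jog '{"delta_pos":[[-0.3,6,0],[-0.3,5,0],[-0.2,3,0],[0,1.5,0],[0,1,0],[0,0,0]],"rot":[[0,0,0],[0,0,0],[0,0,0],[0,0,0],[0,0,0],[0,0,0]],"grip":[0,0,0,0,0,0]}'
python3 -m jog '{"delta_pos":[[0,1,0],[0,1,0],[0,0,0]],"rot":[[0,0,0],[0,0,0],[0,0,0]],"grip":[0,0,0]}'
python3 -m jog '{"delta_pos":[[0,1,0],[0,0,0]],"rot":[[0,0,0],[0,0,0]],"grip":[0,0]}'
```

```text
time_s: 13.28
tcp_pos: [0.5038, -0.2159, 0.0963]
ee_rot: [[0.053, -0.999, -0.002], [-0.999, -0.053, 0.001], [-0.001, 0.002, -1.0]]
wrist_force: [1.0, -1.4, -0.2]
gripper_width: 0.006
time_s: 13.53
tcp_pos: [0.5037, -0.2139, 0.0962]
ee_rot: [[0.053, -0.999, -0.002], [-0.999, -0.053, 0.001], [-0.001, 0.002, -1.0]]
wrist_force: [0.3, -1.9, 0.2]
gripper_width: 0.006
time_s: 13.7
tcp_pos: [0.5037, -0.2134, 0.0963]
ee_rot: [[0.053, -0.999, -0.002], [-0.999, -0.053, 0.0], [-0.0, 0.002, -1.0]]
wrist_force: [1.4, -4.2, -0.4]
gripper_width: 0.005
```

```bash
python3 - <<'E'
from plan import *
to(B(0,-.1015,.072),TB,.025)
s=cam("scene")
for p in[B(.0535,-.092,.0765),B(-.0535,-.092,.0765)]:
    u=proj(s,p)[0]; cv2.circle(s["img"],(int(round(u[0])),int(round(u[1]))),0,(0,0,255),-1)
side("pics/b4.png",crop(s,180,235,300,345,5))
E
```

```text
t 13.7 delta [0.3 2.2 0.7] rot [-0.01 -0.13 -0.01] min rows 0.1 0.0 F [ 1.4 -4.2 -0.4] grip 0.005
(550, 604, 3)
```

View pics/b4.png

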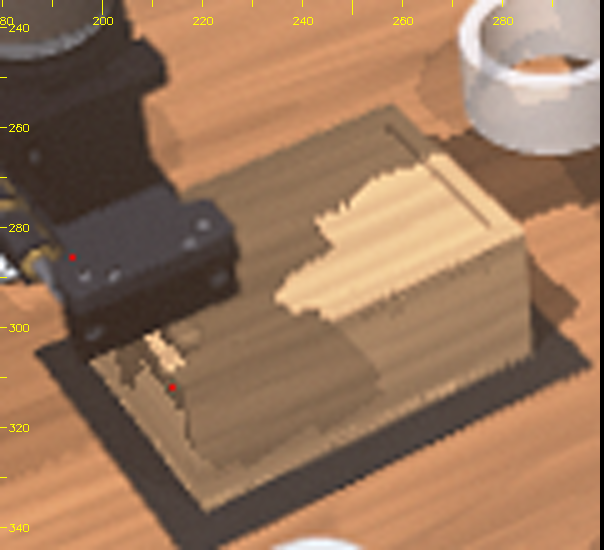

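The lid reaches the far end groove at about (268,267), and the resistance is above sliding friction. A couple more millimetres will confirm it has hit the stop.

```bash
python3 -m jog '{"delta_pos":[[0,1,0],[0,1,0],[0,0,0]],"rot":[[0,0,0],[0,0,0],[0,0,0]],"grip":[0,0,0]}'
```

```text
time_s: 14.0
tcp_pos: [0.5037, -0.2129, 0.0964]
ee_rot: [[0.054, -0.999, -0.002], [-0.999, -0.054, -0.002], [0.002, 0.002, -1.0]]
wrist_force: [1.0, -11.8, -2.5]
gripper_width: 0.006
```

The force rose to 12 N with only 0.5 mm of movement, so the lid is on its stop. I'll back off, lift and check everything.

```bash
python3 -m jog '{"delta_pos":[[0,-8,0],[0,-20,0],[0,-30,10],[0,-20,35],[0,0,40],[0,0,40],[-20,-20,10],[-30,-20,0],[-30,-20,0],[0,0,0]],"rot":[[0,0,0],[0,0,0],[0,0,0],[0,0,0],[0,0,0],[0,0,0],[0,0,0],[0,0,0],[0,0,0],[0,0,0]],"grip":[0,0,0,0,0,0,0,0,0,0]}'
python3 - <<'E'
from h import *
t=cam("top");s=cam("scene")
side("pics/f1.png",crop(t,200,130,500,340,1.3),crop(s,130,170,440,400,1.28))
side("pics/f2.png",crop(t,340,215,460,305,3.2),crop(s,185,240,300,345,3.4))
E
```

```text
time_s: 14.83
tcp_pos: [0.4192, -0.3497, 0.2313]
ee_rot: [[0.048, -0.999, -0.004], [-0.999, -0.048, 0.004], [-0.004, 0.004, -1.0]]
wrist_force: [0.6, 0.1, -0.4]
gripper_width: 0.005
(294, 795, 3)
(357, 783, 3)
```

View pics/f1.png

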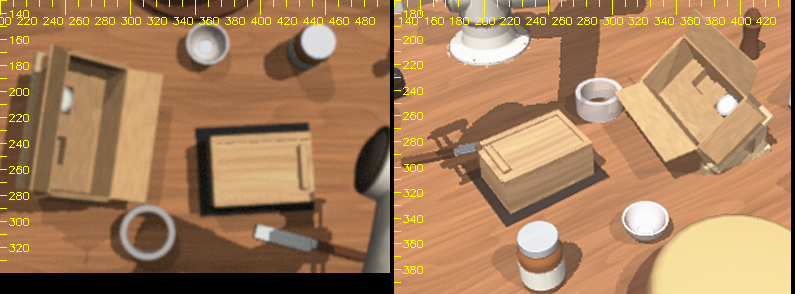

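View pics/f2.png

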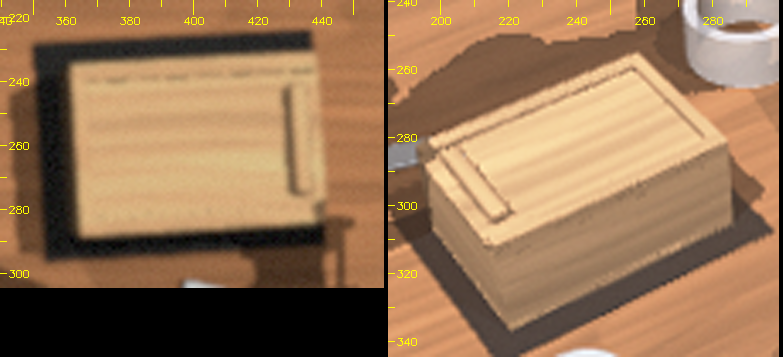

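The lid is home: its far end sits in the groove at about (258,262)–(278,280) in the scene view. Both flaps are back, the tin is still in the carton at (390,254), and the bystanders haven't moved.

```bash
python3 -c "
from station import finish_job
print(finish_job())"
```

```text
the job is handed in; nothing more can be done
None
```

The gift box is finished and handed in at about 15 s of robot time. I folded both carton flaps well back and set the honey jar upright in the empty compartment with about 6 N of contact. I then pushed the lid onto its stop, where the force rose to 12 N with almost no movement.

The last pictures show:
- **Lid:** it is home, with its far end in the groove.
- **Flaps:** both are folded well back. I judged this by eye and from the sweep geometry (about 2.5 rad), and did not measure the final angles.
- **Jar:** it stood upright in the compartment when I last saw it, before the lid covered it.
- **Tin and everything else:** the tin is still in its pocket, and nothing else visible in the closing crops appears to have moved. The pepper mill is only partly in view there.

One check disagreed. My box position fit was off by 4 and 8 pixels at two corners. I put these down to misread pixels, because the corner I rechecked matched the later picture. No other check failed.

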